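Level the rocking camera stand

ROBOT

A 6-joint arm with a two-finger parallel gripper is mounted at the origin on the work surface. World frame = base frame: x ahead of the robot, y to its left, z up, the work surface at z = 0. Lengths are in m, angles in degrees, forces in N, time in s.
With the tool pointing down it reaches from about 0.325 to 0.9 m from the base axis. Payload 3.5 kg.
Tool frame: the origin (TCP) lies midway between the tips of the shut fingers; the grasp point (between the pads) lies 19 mm behind it; z points along the fingers, y is the line along which they close (so a half turn about z gives the same grasp; the last joint's range is limited). The gripper opens to 85 mm and grips with 20 to 120 N. Pads are 22 mm wide; open, the fingers measure 114 mm over their backs; the gripper's body (76 mm by 85 mm) begins 54 mm behind the grasp point. The pads swing forward as they close: fully open they stand 13 mm farther back than shut.
Start: joints at [59.45, 15.837, -1.513, 72.651, 0, 84.076], TCP at [0.26, 0.568, 0.197] pointing down, gripper open.
Joint ranges: [-178.77, 178.77], [-48.84, 107.48], [-61.69, 71.31], [-111.58, 123.2], [-90, 87.43], [-180, 180]. Speed limits (degrees/s): [147.25, 147.25, 180, 180, 180, 180].

INTERFACE

Orientations are given as [roll, pitch, yaw] about the fixed x, y, z axes, in that order (R = Rz(yaw) Ry(pitch) Rx(roll)).
In Python, from bench import ctrl gives the robot as it stands.
- The arm moves only by the tool jog_arm, never from a script. Its argument "motion" is a list of rows, each a list of 7 numbers: the turn, a rotation vector about the tool's x, y, z in units of pi rad (1.0 is pi rad), then the shift along the tool's x, y, z in units of 0.12 m (1.0 is 0.12 m), then the closure in counts, from 0 (fully open) to 255 (shut). In form: [[wx, wy, wz, dx, dy, dz, fingers], ...]. A call has 1 to 10 rows; each row is the pose to reach, as a shift and turn from the pose commanded when the call began, along the tool's axes at that moment, turning the shorter way round; what a row does not reach only later rows make up. A row lasts 1/8 s, in which the tool goes at most 62.5 mm and 10.7 degrees, less where a joint would pass 70% of its speed; a pose out of reach is approached as far as the arm can. A call with a number of a shift or a turn outside -1 to 1 is refused whole. A call with a gripper value outside its range is refused whole. The fingers move at their own pace and stop on an object; "force" is the grip in N (left out, the last holds). Time passes only in rows, so rows that repeat a pose let the fingers close. It gives the time, the measured TCP pose, the force, the opening and the grip force at its end, in the units of the state.
- ctrl.observe(): the state, without advancing time (a new reading comes with each control period).
- ctrl.snapshot(name): name is "side" or "top" or "wrist"; returns a dict with "color" (384x512x3 uint8, red, green, blue), "vertical_fov" (degrees; the focal length in pixels is half the picture's height over the tangent of half this angle, whatever the lens; pixels are square), "cx", "cy" (the principal point, pixels), "position" and "attitude" of the camera in the world; the wrist camera has in their place "mount" (4x4, takes a point from camera to tool coordinates, whose origin is the TCP and whose axes are the flange's). Camera axes: x right, y down, z forward; pixel columns grow to the right and rows downward; lengths in m; the calibration is good to about 2 mm. The wrist camera is an equidistant fisheye: a pixel r from the principal point sees the ray r / f radians off the axis. A picture is of the moment at which its call begins: read the wrist's pose just before it. There is no depth.
- ctrl.sign_off(): hands the job in; it is judged then, once.
Trained networks look in the newest picture that a camera, given by its name, has taken for a name from the list of things; names that differ only in an ending like _2 or _b are one class to them, and where a whole thing is asked for, a point or a joint stands for the part that bears it (a point fixed in the world has none). Each returns a list of dicts, best first, with "conf" (0 to 1); they miss things now and then, are a little off and sometimes report something else, mostly with a low value. They report only what shows in the picture. A call takes as long as a camera call. They do not tell look-alikes from the thing itself.
- ctrl.boxes_of(camera, name): "xy" ([column, row] in pixels, amid what is visible of it).
- ctrl.silhouettes(camera, name): "pixels" (384x512 bool, what is visible of it) and "xy" ([column, row] in pixels, amid what is visible of it).
- ctrl.tip_of(camera, name): "xy" ([column, row] in pixels: a listed point, or the origin of a listed thing).
The state is a dict: "clock": time; "joint_positions": joint angles; "joint_velocities": joint speeds; "effort": joint torques, N m; "tcp_pos": TCP position; "tcp_rot": TCP orientation; "wrist_force": force on the tool from outside, world axes, zero at the start; "ft_torque": the same for the moment, N m; "opening": opening from 0.0 (shut) to 1.0 (fully open); "finger_force": force on a finger pad.
Only numpy, scipy, OpenCV 4.12 (cv2) and the standard library are available. Lean on these libraries where they do the work, as an engineer would, in place of code of your own. Each camera call takes 0.05 s, during which the arm holds its last target. There are 200 camera calls.

TASK

The small camera stand on the bench leans and rocks. Take the tin off its plate and stand it upright, fully on the round cork mat; and turn the two black levelling knobs at the plate's front corners until the plate is level and all four feet carry weight, so that it no longer rocks. Do not shove the stand from its place or push the other things on the bench about.

Things in the scene. Friction and masses are not known exactly. Their poses are not given: they have to be found in the camera images.
- stand: camera stand, loose, about 2.3 kg: aluminium plate 180 x 220 x 12 mm on four feet. Origin: below the plate's centre at sole level; the plate's top is at z = 34 mm of its frame. x points to the back edge, away from the robot, y to its left, z is the plate's normal. Feet at x = -65 (front, under the knobs) and +70 (back), y = +85 and -85 mm; soles give about 0.08 mm per N
- camera (a point): centre of the stand's camera barrel, at x = 36, y = 0 of the stand: 36 mm diameter, from 174 to 245 mm above the bench, clamped to an 18 mm post that rises 215 mm from the plate at x = 72, y = 0
- knob_left_grip (a point): centre of the left (front left corner, +y of the stand) knob, on its axis half-way up: an upright black plastic cylinder, 34 mm diameter, 26 mm high, fine flutes, a light bar on its top, on a thin steel stem that shows between knob and plate. At x = -65, y = +85 mm of the stand, about 67 mm above the bench when level, knob from 54 to 80 mm. Only the tin may stand within 42 mm of its axis
- knob_right_grip (a point): centre of the right (front right corner, -y of the stand) knob, on its axis half-way up: an upright black plastic cylinder, 34 mm diameter, 26 mm high, fine flutes, a light bar on its top, on a thin steel stem that shows between knob and plate. At x = -65, y = -85 mm of the stand, same heights. Only the tin may stand within 42 mm of its axis
- knob_left (a joint): turn of the left knob, rad; positive is clockwise from above: the foot below it then moves 1.5 mm per rad down out of the plate, raising that corner, and the knob sinks as much towards the plate. At 0 the foot is as long as the fixed back feet (knob's underside 20 mm above the plate); negative is too short. Stops at -6, 6. Starts between -2.9 and -1.9: always too short. Stiff (0.06 N m), stays where left
- knob_right (a joint): turn of the right knob, rad; positive is clockwise from above: the foot below it then moves 1.5 mm per rad down out of the plate, raising that corner, and the knob sinks as much towards the plate. At 0 the foot is as long as the fixed back feet (knob's underside 20 mm above the plate); negative is too short. Stops at -6, 6. Starts between -2.9 and 2.6: too short, right or too long. Stiff (0.06 N m), stays where left
- tin_center (a point): centre, half-way up, of a plain closed steel tin of screws, 40 mm diameter, 48 mm high (point 24 mm above its base), about 150 g, standing on the stand's plate in the front half between the knobs. z is its axis
- mat_center (a point): centre of the top of a round cork mat, 130 mm diameter, 4 mm thick, fixed to the bench on one side or the other of the stand
- foot_front_left: a round rubber sole, 24 mm across, under the stand's front left (under the left knob) corner; its underside stands on the bench top, at z = 0. Origin: centre of its underside
- foot_front_right: a round rubber sole, 24 mm across, under the stand's front right (under the right knob) corner; its underside stands on the bench top, at z = 0. Origin: centre of its underside
- foot_back_left: a round rubber sole, 24 mm across, under the stand's back left corner; its underside stands on the bench top, at z = 0. Origin: centre of its underside. Its height is fixed
- foot_back_right: a round rubber sole, 24 mm across, under the stand's back right corner; its underside stands on the bench top, at z = 0. Origin: centre of its underside. Its height is fixed
- spool_center (a point): bystander: centre of an upright reel of solder, 48 mm diameter, 45 mm high, beside the stand near one knob
- flux_center (a point): bystander: centre of a small brown bottle, 34 mm diameter, 72 mm high, upright beside the stand near the other knob
- driver: bystander: screwdriver 170 mm long lying on the bench in front of the stand, about 28 mm thick. Origin near its middle
- tray: bystander: open blue parts tray 90 x 120 x 35 mm, fixed to the bench on the side of the stand away from the mat. Origin: centre of its underside
There are look-alikes about, which are no part of the job. Of the things shaped like the part that bears tin_center, the bare steel one is meant.

How it is judged:
By the outcome, as a careful person would: the job done as asked, in the order asked, and still so for the second after the job is handed in, with the robot touching nothing.
It also fails if it takes over 67 s, if anything falls off the work surface, if the arm or the gripper's body presses on something with over 40 N, if the wrist force passes 120 N, or if a joint passes its speed limit or range.

## Working session

There is one attempt and no reset: what is moved stays moved. The work goes in short steps, Python scripts to look and compute and a tool call to move; the robot and the scene stay as the last step left them, time stands still between calls to the robot, and variables do not carry over. Pictures are saved under pics/ and viewed, at most 10 in all, crops included, and the job is handed in when it is done.

Besides the shell and the picture viewer there is one more tool, called after "Call:" as name(argument=value, ...) on one line, values as JSON. jog_arm: Moves the arm, as the interface text tells. Shifts and turns lie within -1 to 1; 1 stands for 0.12 m of shift or pi rad of turn. Its arguments: {"type":"object","properties":{"motion":{"type":"array"},"force":{"type":"number"}},"required":["motion"]}

```bash
mkdir -p pics; cat > h.py <<'E'
import numpy as np, cv2
from scipy.spatial.transform import Rotation as R
from bench import ctrl
def snap(n):
    s0=ctrl.observe(); s=ctrl.snapshot(n)
    if n=="wrist":
        T=np.eye(4);T[:3,:3]=R.from_euler('xyz',s0['tcp_rot'],degrees=True).as_matrix();T[:3,3]=s0['tcp_pos']
        M=T@np.array(s['mount']); s['Rm'],s['p']=M[:3,:3],M[:3,3]
    else:
        s['p']=np.array(s['position']); a=np.array(s['attitude']); s['Rm']=a if a.shape==(3,3) else R.from_euler('xyz',a,degrees=True).as_matrix()
    s['f']=192/np.tan(np.radians(s['vertical_fov']/2)); s['n']=n
    return s
def ray(s,xy):
    d=np.array([xy[0]-s['cx'],xy[1]-s['cy']])
    if s['n']=='wrist':
        r=np.hypot(*d); t=r/s['f']; v=np.r_[d/max(r,1e-9)*np.sin(t),np.cos(t)]
    else: v=np.r_[d/s['f'],1]
    return s['Rm']@(v/np.linalg.norm(v))
def at(s,xy,z):
    r=ray(s,xy); return s['p']+r*(z-s['p'][2])/r[2]
def proj(s,P):
    v=s['Rm'].T@(np.array(P)-s['p'])
    if s['n']=='wrist':
        r=np.hypot(v[0],v[1]); t=np.arctan2(r,v[2]); return v[:2]/max(r,1e-9)*t*s['f']+[s['cx'],s['cy']]
    return v[:2]/v[2]*s['f']+[s['cx'],s['cy']]
def tri(s1,x1,s2,x2):
    A=np.zeros((3,3));b=np.zeros(3)
    for s,x in((s1,x1),(s2,x2)):
        r=ray(s,x);Q=np.eye(3)-np.outer(r,r);A+=Q;b+=Q@s['p']
    return np.linalg.solve(A,b)
def save(s,name,crop=None,k=1):
    im=s['color'][...,::-1]
    if crop: im=im[crop[1]:crop[3],crop[0]:crop[2]]
    cv2.imwrite('pics/'+name,cv2.resize(im,None,fx=k,fy=k,interpolation=cv2.INTER_CUBIC))
E
python3 - <<'E'
from h import *
np.set_printoptions(precision=4,suppress=True)
Z=dict(stand=.0,camera=.21,knob_left_grip=.067,knob_right_grip=.067,tin_center=.058,mat_center=.004,spool_center=.022,flux_center=.036,driver=.014,tray=0,foot_front_left=0,foot_front_right=0,foot_back_left=0,foot_back_right=0)
S={c:snap(c) for c in('top','side')}
for c in S: save(S[c],c+'1.png'); print(c,S[c]['p'],S[c]['Rm'][:,2],S[c]['f'])
for n,z in Z.items():
    for c in S:
        print(n,c,[(round(d['conf'],2),np.round(d['xy']),at(S[c],d['xy'],z)[:2]) for d in ctrl.tip_of(c,n)[:3]])
E
```

```text
top [0.4111 0.0243 1.2099] [ 0.1236  0.0001 -0.9923] 423.4180028409019
side [ 0.1553 -0.4617  0.8653] [ 0.3805  0.5064 -0.7739] 430.7602533648429
stand top [(0.72, array([273., 194.]), array([ 0.5586, -0.0228]))]
stand side [(0.88, array([277., 226.]), array([ 0.5505, -0.0269]))]
camera top [(0.7, array([282., 170.]), array([ 0.5931, -0.0368]))]
camera side [(0.78, array([298., 158.]), array([ 0.5959, -0.0275]))]
knob_left_grip top [(0.56, array([235., 204.]), array([0.5223, 0.0808]))]
knob_left_grip side [(0.61, array([240., 182.]), array([0.5282, 0.0909]))]
knob_right_grip top [(0.57, array([294., 227.]), array([ 0.4621, -0.0793]))]
knob_right_grip side [(0.63, array([260., 241.]), array([ 0.4652, -0.0688]))]
tin_center top [(0.71, array([237., 203.]), array([0.5266, 0.0767])), (0.7, array([223., 279.]), array([0.3218, 0.1095])), (0.65, array([298., 267.]), array([ 0.3566, -0.0928]))]
tin_center side [(0.95, array([162., 227.]), array([0.3165, 0.0984])), (0.9, array([251., 210.]), array([0.5033, 0.014 ])), (0.67, array([296., 158.]), array([0.6931, 0.0753]))]
mat_center top [(0.95,
[... 484 characters left out ...]
ver side [(0.76, array([213., 239.]), array([0.4032, 0.0259])), (0.27, array([232., 171.]), array([0.5596, 0.1726]))]
tray top [(0.67, array([152., 228.]), array([0.4537, 0.3199]))]
tray side [(0.56, array([167., 157.]), array([0.4542, 0.3328]))]
foot_front_left top [(0.65, array([274., 195.]), array([ 0.5573, -0.0283])), (0.61, array([285., 169.]), array([ 0.6321, -0.058 ]))]
foot_front_left side []
foot_front_right top [(0.46, array([234., 201.]), array([0.5363, 0.0864]))]
foot_front_right side []
foot_back_left top [(0.48, array([260., 211.]), array([0.5107, 0.0115]))]
foot_back_left side []
foot_back_right top [(0.42, array([152., 230.]), array([0.4501, 0.3191]))]
foot_back_right side []
```

```bash
python3 - <<'E'
import cv2,numpy as np
a=cv2.imread('pics/top1.png')[130:310,130:420];b=cv2.imread('pics/side1.png')[110:384,130:420]
a=cv2.resize(a,(480,298),interpolation=3)
a=cv2.resize(cv2.imread('pics/top1.png')[140:300,190:350],(400,400),interpolation=3);b=cv2.resize(cv2.imread('pics/side1.png')[130:290,200:360],(400,400),interpolation=3)
cv2.imwrite('pics/c1.png',np.hstack([a,b]))
E
```

```text
(no output)
```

View pics/side1.png

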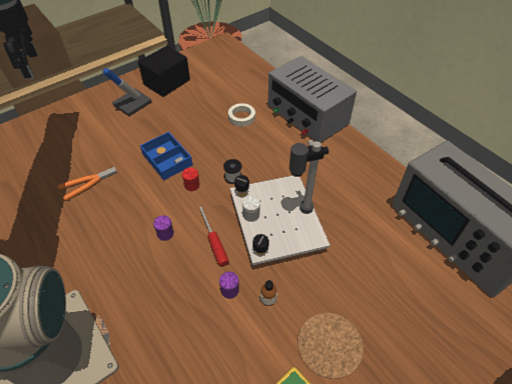

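View pics/c1.png

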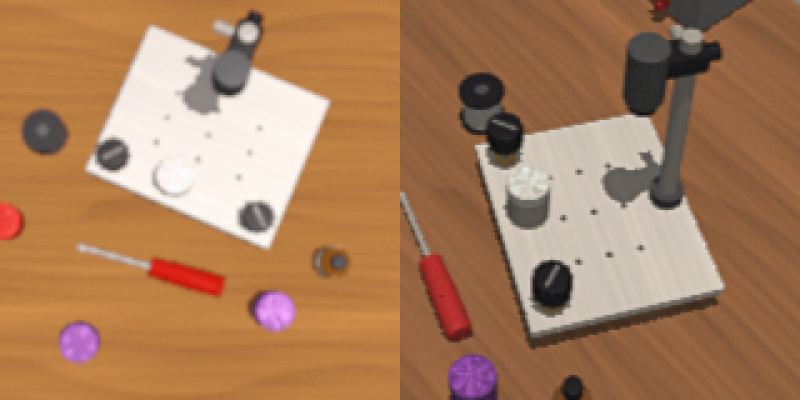

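The top view shows the bare steel tin on the plate at about (259,210), with knobs at (235,202) and (293,226). In the side view the tin is at (251,210). The purple and red tins are look-alikes, and the mat is on the right (−y) at about (373,230).

```bash
cat >> h.py <<'E'
np.set_printoptions(precision=4,suppress=True)
def go(p,yaw=None,s=None):
    """needed [turn, shift] in tool units to reach TCP p, tool down with tool y at world angle yaw"""
    s=s or ctrl.observe(); R0=R.from_euler('xyz',s['tcp_rot'],degrees=True)
    sh=R0.inv().apply(np.array(p)-s['tcp_pos'])/.12
    w=np.zeros(3)
    if yaw is not None:
        y=np.array([np.cos(np.radians(yaw)),np.sin(np.radians(yaw)),0]);z=np.array([0,0,-1.]);x=np.cross(y,z)
        w=(R0.inv()*R.from_matrix(np.c_[x,y,z])).as_rotvec()/np.pi
    return np.round(np.r_[w,sh],3)
E
python3 - <<'E'
from h import *
s=ctrl.observe(); print(s['tcp_pos'],s['tcp_rot'],s['wrist_force'],s['joint_positions'])
S={c:snap(c) for c in('top','side')}
print('tin',at(S['top'],(259.3,210),.078), at(S['side'],(251,210),.058))
print('tools y axis',R.from_euler('xyz',s['tcp_rot'],degrees=True).as_matrix())
t=[.505,.015,.2]
print(go(t,-21),go(t,159))
E
```

```text
[0.2604 0.5681 0.1965] [-179.9964    0.0032  155.3744] [0.4832 0.477  0.0596] [59.4502 15.8381 -1.5143 72.6508 -0.0036 84.0758]
tin [0.5058 0.0153 0.078 ] [0.5044 0.0142 0.058 ]
tools y axis [[-0.909   0.4167  0.    ]
 [ 0.4167  0.909  -0.0001]
 [-0.0001 -0.0001 -1.    ]]
[ 0.    -0.     0.48  -3.773 -3.341 -0.029] [ 0.     0.    -0.52  -3.773 -3.341 -0.029]
```

Call:
jog_arm(motion=[[0, 0, 0, -0.94, -0.835, 0, 0], [0, 0, 0, -0.94, -0.835, 0, 0], [0, 0, 0, -0.94, -0.835, 0, 0]])

```text
clock: 1.98
tcp_pos: [0.3218, 0.4275, 0.1965]
tcp_rot: [-180.0, 0.0, 155.3]
wrist_force: [-0.7, 1.2, 0.4]
opening: 1.001
finger_force: 0.0
```

Call:
jog_arm(motion=[[0, 0, 0, -0.94, -0.835, 0, 0], [0, 0, 0, -0.94, -0.835, 0, 0], [0, 0, 0, -0.94, -0.835, 0, 0]])

```text
clock: 2.35
tcp_pos: [0.3827, 0.2895, 0.1967]
tcp_rot: [-180.0, 0.0, 155.2]
wrist_force: [1.4, 0.2, 0.5]
opening: 0.999
finger_force: 0.0
```

Call:
jog_arm(motion=[[0, 0, 0, -0.94, -0.835, 0, 0], [0, 0, 0, -0.94, -0.835, 0, 0], [0, 0, 0, -0.94, -0.835, 0, 0]])

```text
clock: 2.72
tcp_pos: [0.4438, 0.1513, 0.1968]
tcp_rot: [180.0, 0.1, 155.2]
wrist_force: [0.6, 0.3, 0.0]
opening: 1.001
finger_force: 0.0
```

Call:
jog_arm(motion=[[0, 0, 0.06, -0.4, -0.4, 0, 0], [0, 0, 0.12, -0.94, -0.835, 0, 0], [0, 0, 0.18, -0.94, -0.835, 0, 0], [0, 0, 0.24, -0.94, -0.835, 0, 0], [0, 0, 0.3, -0.94, -0.835, 0, 0], [0, 0, 0.36, -0.94, -0.835, 0, 0], [0, 0, 0.42, -0.94, -0.835, 0, 0], [0, 0, 0.48, -0.94, -0.835, 0, 0], [0, 0, 0.48, -0.94, -0.835, 0, 0]])

```text
clock: 3.85
tcp_pos: [0.5036, 0.0158, 0.1966]
tcp_rot: [180.0, -0.0, 69.1]
wrist_force: [0.4, -0.5, -0.0]
opening: 1.001
finger_force: 0.0
```

```bash
python3 - <<'E'
from h import *
o=ctrl.observe(); print(o['clock'],o['tcp_pos'],o['tcp_rot'],o['joint_positions'],o['wrist_force'])
s=snap('wrist'); save(s,'w1.png',k=1.5)
for n,z in dict(tin_center=.058,knob_left_grip=.067,knob_right_grip=.067,spool_center=.022,flux_center=.036,mat_center=.004,camera=.21).items():
    print(n,[(round(d['conf'],2),np.round(d['xy']),at(s,d['xy'],z)[:2]) for d in ctrl.tip_of('wrist',n)[:3]])
E
```

```text
3.85 [0.5036 0.0158 0.1966] [179.9897  -0.0031  69.0747] [ -5.5591   3.508  -16.2458  70.2355   0.0003 105.3663] [ 0.3722 -0.4731 -0.0287]
tin_center [(0.87, array([256., 172.]), array([0.5041, 0.0156])), (0.74, array([194., 277.]), array([ 0.3825, -0.0819])), (0.68, array([100., 147.]), array([0.3444, 0.1106]))]
knob_left_grip [(0.85, array([253., 108.]), array([0.5253, 0.0802]))]
knob_right_grip [(0.68, array([254., 255.]), array([ 0.4672, -0.0733]))]
spool_center [(0.72, array([252.,  38.]), array([0.554 , 0.1597]))]
flux_center [(0.83, array([244., 307.]), array([ 0.4177, -0.1621]))]
mat_center []
camera [(0.74, array([407., 243.]), array([ 0.5924, -0.0346]))]
```

View pics/w1.png

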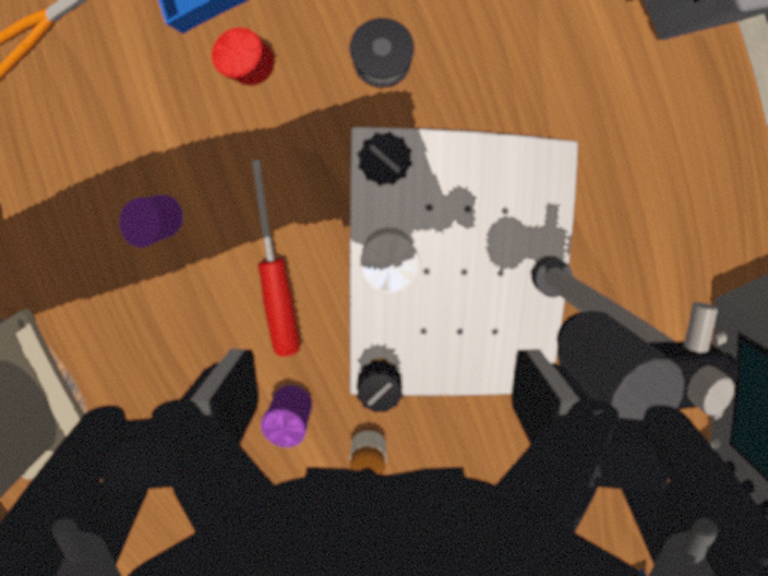

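Wrist view: the tin is at (258,172), right beneath the TCP, with knobs at (253,108) and (254,255). The estimates agree, so I descend onto the tin, closing across the front-back direction.

Call:
jog_arm(motion=[[0, 0, 0, 0, 0, 0.5, 0], [0, 0, 0, 0, 0, 0.9, 0], [0, 0, 0, 0, 0, 0.9, 0]])

```text
clock: 4.62
tcp_pos: [0.499, 0.0162, 0.0848]
tcp_rot: [-179.5, 0.1, 69.0]
wrist_force: [-1.0, -0.1, 1.1]
opening: 1.002
finger_force: 0.0
```

Call:
jog_arm(motion=[[0, 0, 0, 0, 0, 0.25, 0], [0, 0, 0, 0, 0, 0.36, 0], [0, 0, 0, 0, 0, 0.36, 100], [0, 0, 0, 0, 0, 0.36, 160], [0, 0, 0, 0, 0, 0.36, 200], [0, 0, 0, 0, 0, 0.36, 200], [0, 0, 0, 0, 0, 0.36, 200]], force=25)

```text
clock: 5.5
tcp_pos: [0.502, 0.0176, 0.048]
tcp_rot: [-179.8, -0.2, 69.0]
wrist_force: [-9.4, 5.2, 19.3]
opening: 0.221
finger_force: 11.8
```

```bash
python3 - <<'E'
from h import *
o=ctrl.observe(); print(o['clock'],o['tcp_pos'],o['wrist_force'],o['ft_torque'],o['opening'],o['finger_force'])
s=snap('side'); w=snap('wrist')
a=cv2.resize(s['color'][130:290,180:340,::-1],(400,400),interpolation=3); b=cv2.resize(w['color'][90:320,140:370,::-1],(400,400),interpolation=3)
cv2.imwrite('pics/c2.png',np.hstack([a,b]))
E
```

```text
5.5 [0.502  0.0176 0.048 ] [-9.3528  5.2287 19.294 ] [0.959  2.0083 0.008 ] 0.22143372787324977 11.832215404137969
```

View pics/c2.png

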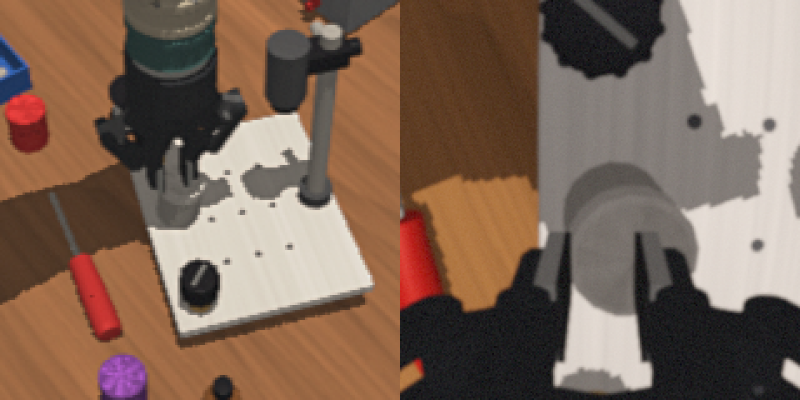

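```bash
python3 - <<'E'
from h import *
w=snap('wrist');s=snap('side'); print('cam',w['p'],w['Rm'][:,2],w['f'])
for c in (w,s):
  for P in [(.502,.0176,.048),(.502,.0176,.067),(.504,.0155,.082),(.504,.0155,.034)]: print(c['n'],P,proj(c,P))
for z in(.08,.1):print(at(w,(275,228),z))
for c in ('wrist','side'): print([(round(d['conf'],2),np.round(d['xy'],1),d['pixels'].sum()) for d in ctrl.silhouettes(c,'tin_center')])
E
```

```text
cam [0.5264 0.0787 0.2248] [-0.0962 -0.2416 -0.9656] 297.3186396354542
wrist (0.502, 0.0176, 0.048) [255.6471 216.6526]
wrist (0.502, 0.0176, 0.067) [255.4745 228.1797]
wrist (0.504, 0.0155, 0.082) [260.2758 241.2335]
wrist (0.504, 0.0155, 0.034) [259.61   211.1925]
side (0.502, 0.0176, 0.048) [249.3657 212.099 ]
side (0.502, 0.0176, 0.067) [249.2742 207.2561]
side (0.504, 0.0155, 0.082) [250.4561 203.4917]
side (0.504, 0.0155, 0.034) [250.6417 215.7372]
[0.5136 0.019  0.08  ]
[0.5154 0.0273 0.1   ]
[(0.94, array([ 24.4, 171.4]), np.int64(2562)), (0.68, array([263.2, 219.9]), np.int64(3981))]
[(0.69, array([250.2, 212. ]), np.int64(336)), (0.57, array([162. , 225.5]), np.int64(394)), (0.52, array([190.7, 178.3]), np.int64(311))]
```

```bash
python3 - <<'E'
from h import *
w=snap('wrist');s=snap('side')
a=cv2.resize(s['color'][180:235,222:277,::-1],(400,400),interpolation=3); b=cv2.resize(w['color'][170:290,200:320,::-1],(400,400),interpolation=3)
cv2.imwrite('pics/c3.png',np.clip(np.hstack([a,b]).astype(float)*1.4,0,255))
E
```

```text
[ WARN:0@0.749] global loadsave.cpp:1063 imwrite_ Unsupported depth image for selected encoder is fallbacked to CV_8U.
```

View pics/c3.png

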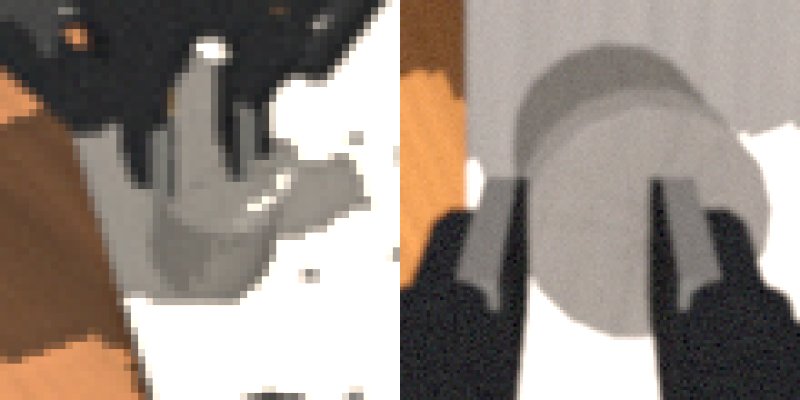

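The right fingertip is sitting on the tin's top rim, because the open tips stand higher than I allowed for. I'll back off upward, open, and look again.

Call:
jog_arm(motion=[[0, 0, 0, 0, 0, -0.15, 200], [0, 0, 0, 0, 0, -0.4, 200], [0, 0, 0, 0, 0, -0.6, 0], [0, 0, 0, 0, 0, -0.6, 0], [0, 0, 0, 0, 0, -0.6, 0], [0, 0, 0, 0, 0, -0.6, 0]])

```text
clock: 6.65
tcp_pos: [0.5024, 0.0159, 0.1161]
tcp_rot: [-179.9, 0.0, 69.0]
wrist_force: [-0.0, -0.7, 0.2]
opening: 0.993
finger_force: 0.0
```

```bash
python3 - <<'E'
from h import *
o=ctrl.observe(); print(o['clock'],o['tcp_pos'],o['tcp_rot'],o['wrist_force'],o['opening'])
w=snap('wrist');s=snap('side');save(w,'w2.png',k=1.5)
for c in(w,s):
  for d in ctrl.silhouettes(c['n'],'tin_center'): 
    n,lab,st,ce=cv2.connectedComponentsWithStats(d['pixels'].astype('uint8')); print(c['n'],round(d['conf'],2),d['xy'],at(c,d['xy'],.058),st[1:,:][:1])
  for n in('knob_left_grip','knob_right_grip'):
    print(n,[(round(d['conf'],2),np.round(d['xy']),at(c,d['xy'],.067)[:2]) for d in ctrl.tip_of(c['n'],n)[:2]])
E
```

```text
6.65 [0.5024 0.0159 0.1161] [-179.8655    0.0376   68.9747] [-0.0486 -0.701   0.2056] 0.9925977802668966
wrist 0.77 [136.7, 20.3] [0.463  0.1887 0.058 ] [[ 110    0   56   45 1947]]
wrist 0.72 [65.3, 154.0] [0.3507 0.1126 0.058 ] [[  41  137   52   43 1707]]
wrist 0.68 [262.3, 196.0] [0.506  0.0106 0.058 ] [[ 236  165   54   61 2561]]
wrist 0.61 [184.6, 303.9] [ 0.3947 -0.0669  0.058 ] [[167 288  34  35 885]]
knob_left_grip [(0.61, array([255., 106.]), array([0.5268, 0.0805]))]
knob_right_grip [(0.69, array([256., 297.]), array([ 0.4669, -0.0755]))]
side 0.9 [157.5, 226.4] [0.3093 0.1052 0.058 ] [[152 216  21  24 393]]
side 0.82 [189.0, 180.7] [0.4368 0.1772 0.058 ] [[182 168  17  23 335]]
side 0.77 [230.5, 282.7] [ 0.3604 -0.1076  0.058 ] [[219 272  20  27 454]]
side 0.58 [250.4, 208.3] [0.5062 0.019  0.058 ] [[242 196  18  26 393]]
knob_left_grip [(0.53, array([241., 185.]), array([0.5269, 0.0837]))]
knob_right_grip [(0.54, array([261., 241.]), array([ 0.4684, -0.0706])), (0.4, array([212., 237.]), array([0.3897, 0.0015]))]
```

View pics/w2.png

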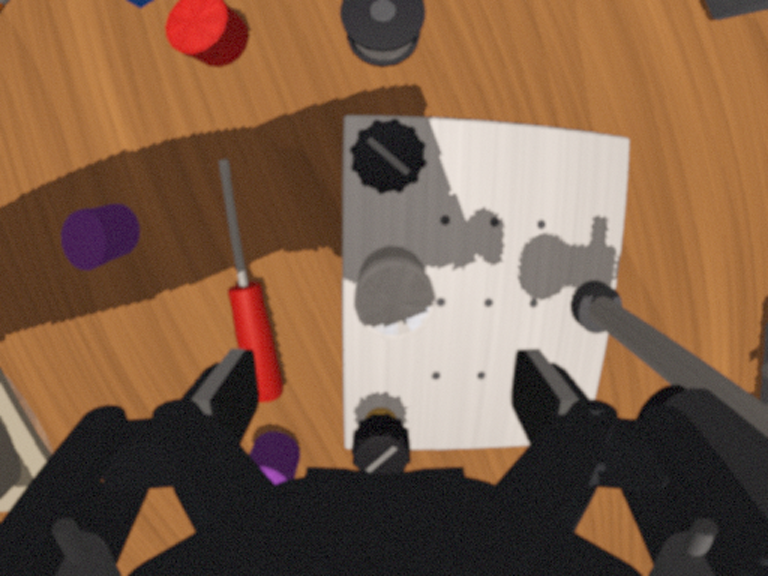

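The tin is upright again, its top at about (263,198) in camera pixels, so the grasp centre needs about +5 mm in the stand's x. I go deeper this time.

Call:
jog_arm(motion=[[0, 0, 0, 0.02, 0.04, 0.3, 0], [0, 0, 0, 0.02, 0.04, 0.55, 0], [0, 0, 0, 0.02, 0.04, 0.66, 0], [0, 0, 0, 0.02, 0.04, 0.66, 0]])

```text
clock: 7.55
tcp_pos: [0.5081, 0.0164, 0.0374]
tcp_rot: [-179.9, 0.0, 69.0]
wrist_force: [-0.6, 0.6, -0.3]
opening: 0.999
finger_force: 0.0
```

Call:
jog_arm(motion=[[0, 0, 0, 0, 0, 0, 80], [0, 0, 0, 0, 0, 0, 120], [0, 0, 0, 0, 0, 0, 170], [0, 0, 0, 0, 0, 0, 170], [0, 0, 0, 0, 0, 0, 170]], force=25)

```text
clock: 8.18
tcp_pos: [0.5094, 0.0165, 0.0388]
tcp_rot: [180.0, -0.0, 69.0]
wrist_force: [-1.3, 2.2, 4.7]
opening: 0.453
finger_force: 25.1
```

Tin gripped (38.5 mm, 25 N). Lift it and carry it to the mat.

Call:
jog_arm(motion=[[0, 0, 0, 0, 0, -0.2, 170], [0, 0, 0, 0, 0, -0.6, 170], [0, 0, 0, 0, -0.2, -1, 170], [0, 0, 0, 0, -0.2, -1, 170]])

```text
clock: 8.68
tcp_pos: [0.4885, 0.0249, 0.1616]
tcp_rot: [179.6, -0.1, 69.0]
wrist_force: [1.3, 0.9, -1.7]
opening: 0.45
finger_force: 25.9
```

Call:
jog_arm(motion=[[0, 0, 0, -0.4, 0, 0, 170], [0, 0, 0, -0.9, 0, 0, 170], [0, 0, 0, -0.9, 0, 0, 170]])

```text
clock: 9.05
tcp_pos: [0.4455, -0.0787, 0.1561]
tcp_rot: [-179.8, 0.1, 68.6]
wrist_force: [0.4, 1.0, -1.6]
opening: 0.448
finger_force: 25.8
```

Call:
jog_arm(motion=[[0, 0, 0, -0.5, 0, 0, 170], [0, 0, 0, -0.9, 0.1, 0, 170], [0, 0, 0, -0.9, 0.3, 0, 170]])

```text
clock: 9.43
tcp_pos: [0.4411, -0.1915, 0.1564]
tcp_rot: [-179.9, 0.0, 68.7]
wrist_force: [0.3, 0.9, -1.5]
opening: 0.453
finger_force: 25.7
```

Call:
jog_arm(motion=[[0, 0, 0, -0.5, 0.3, 0, 170], [0, 0, 0, -0.88, 0.5, 0, 170], [0, 0, 0, -0.88, 0.5, 0, 170], [0, 0, 0, -0.88, 0.5, 0, 170]])

```text
clock: 9.93
tcp_pos: [0.46, -0.3085, 0.1562]
tcp_rot: [-179.8, -0.1, 69.0]
wrist_force: [0.2, 1.0, -2.3]
opening: 0.453
finger_force: 25.8
```

```bash
python3 - <<'E'
from h import *
o=ctrl.observe(); print(o['clock'],o['tcp_pos'],o['tcp_rot'],o['wrist_force'],o['opening'],o['finger_force'],o['joint_positions'])
w=snap('wrist');t=snap('top')
for c in(w,t):
    print([(round(d['conf'],2),at(c,d['xy'],.004)[:2]) for d in ctrl.tip_of(c['n'],'mat_center')[:2]])
print(go([.4605,-.3105,.06]), proj(w,[.4605,-.3105,.004]))
print('tin w',[(round(d['conf'],2),np.round(d['xy'])) for d in ctrl.tip_of('wrist','tin_center')[:3]])
E
```

```text
9.925 [ 0.46   -0.3085  0.1562] [-179.8056   -0.0973   68.9701] [ 0.205   1.0367 -2.2527] 0.4525611709919778 25.838499069213867 [-40.5518  10.2529 -13.5646  66.3983   0.0267  70.4778]
[]
[(0.83, array([ 0.4592, -0.3123]))]
[ 0.     0.     0.    -0.019  0.008  0.814] [257.3333 170.7284]
tin w [(0.66, array([255., 234.])), (0.65, array([111.,  34.]))]
```

Call:
jog_arm(motion=[[0, 0, 0, -0.02, 0.0, 0.4, 170], [0, 0, 0, -0.02, 0.0, 0.8, 170], [0, 0, 0, -0.02, 0.0, 1.0, 170], [0, 0, 0, -0.02, 0.0, 1.0, 170]])

```text
clock: 10.68
tcp_pos: [0.458, -0.3096, 0.0361]
tcp_rot: [-179.7, -0.1, 69.0]
wrist_force: [0.4, 0.9, -0.8]
opening: 0.451
finger_force: 25.8
```

Call:
jog_arm(motion=[[0, 0, 0, 0, 0, 0.1, 170], [0, 0, 0, 0, 0, 0.16, 170], [0, 0, 0, 0, 0, 0.18, 170], [0, 0, 0, 0, 0, 0.18, 170]])

```text
clock: 11.18
tcp_pos: [0.46, -0.312, 0.0167]
tcp_rot: [180.0, 0.0, 69.0]
wrist_force: [0.6, -0.0, -2.7]
opening: 0.45
finger_force: 25.9
```

Call:
jog_arm(motion=[[0, 0, 0, 0, 0, 0.02, 170], [0, 0, 0, 0, 0, 0.04, 170], [0, 0, 0, 0, 0, 0.04, 170]])

```text
clock: 11.55
tcp_pos: [0.4597, -0.3118, 0.0115]
tcp_rot: [-180.0, -0.0, 69.0]
wrist_force: [-0.0, -0.6, -2.1]
opening: 0.449
finger_force: 25.9
```

Call:
jog_arm(motion=[[0, 0, 0, 0, 0, 0.01, 170], [0, 0, 0, 0, 0, 0.02, 170], [0, 0, 0, 0, 0, 0.02, 170]])

```text
clock: 11.92
tcp_pos: [0.4598, -0.3119, 0.0092]
tcp_rot: [-180.0, -0.0, 69.0]
wrist_force: [1.0, 0.8, -1.0]
opening: 0.449
finger_force: 25.9
```

Call:
jog_arm(motion=[[0, 0, 0, 0, 0, 0.006, 170], [0, 0, 0, 0, 0, 0.006, 170], [0, 0, 0, 0, 0, 0.006, 130], [0, 0, 0, 0, 0, 0.006, 90], [0, 0, 0, 0, 0, 0.006, 0], [0, 0, 0, 0, 0, 0.006, 0], [0, 0, 0, 0, 0, 0.006, 0], [0, 0, 0, 0, 0, -0.3, 0], [0, 0, 0, 0, 0, -0.8, 0], [0, 0, 0, 0, 0, -1, 0]])

```text
clock: 13.18
tcp_pos: [0.4619, -0.3136, 0.1333]
tcp_rot: [179.7, 0.1, 69.0]
wrist_force: [-0.0, -0.8, 0.2]
opening: 1.001
finger_force: 0.0
```

```bash
python3 - <<'E'
from h import *
o=ctrl.observe(); print(o['clock'],o['tcp_pos'],o['wrist_force'],o['opening'],o['joint_positions'])
w=snap('wrist');t=snap('top');s=snap('side');
print(proj(s,[.46,-.312,.052]),proj(s,[.46,-.312,.004]),proj(w,[.46,-.312,.052]))
a=cv2.resize(s['color'][270:384,260:400,::-1],(400,326),interpolation=3); b=cv2.resize(w['color'][80:330,100:400,::-1],(400,333),interpolation=3)[:326]
cv2.imwrite('pics/c4.png',np.hstack([a,b]))
for c in(w,t,s):
  print(c['n'],[(round(d['conf'],2),np.round(d['xy']),at(c,d['xy'],.028)[:2]) for d in ctrl.tip_of(c['n'],'tin_center')[:5]])
  for n in('knob_left_grip','knob_right_grip'):
    print(n,[(round(d['conf'],2),np.round(d['xy']),at(c,d['xy'],.067)[:2]) for d in ctrl.tip_of(c['n'],n)[:2]])
E
```

```text
13.175 [ 0.4619 -0.3136  0.1333] [-0.0089 -0.8065  0.1897] 1.0010728954616954 [-40.812   11.2462 -15.2696  63.1292  -0.0001  70.2102]
[335.1633 333.3811] [331.7174 342.2789] [252.6756 183.6245]
wrist [(0.94, array([96., 26.]), array([ 0.3673, -0.1015])), (0.64, array([250., 180.]), array([ 0.4569, -0.3137]))]
knob_left_grip []
knob_right_grip []
top [(0.7, array([378., 234.]), array([ 0.4502, -0.3177])), (0.62, array([223., 276.]), array([0.327 , 0.1124])), (0.6, array([299., 264.]), array([ 0.3634, -0.0971])), (0.46, array([196., 226.]), array([0.4617, 0.1904])), (0.41, array([155., 228.]), array([0.4543, 0.3053]))]
knob_left_grip [(0.7, array([237., 202.]), array([0.5273, 0.0772]))]
knob_right_grip [(0.54, array([297., 226.]), array([ 0.4665, -0.0874]))]
side [(0.92, array([231., 284.]), array([ 0.367 , -0.0977])), (0.87, array([190., 182.]), array([0.4456, 0.196 ])), (0.87, array([163., 225.]), array([0.3272, 0.122 ])), (0.8, array([329., 340.]), array([ 0.4517, -0.3095]))]
knob_left_grip [(0.7, array([244., 184.]), array([0.5322, 0.0808]))]
knob_right_grip [(0.71, array([261., 240.]), array([ 0.4683, -0.0686]))]
```

View pics/c4.png

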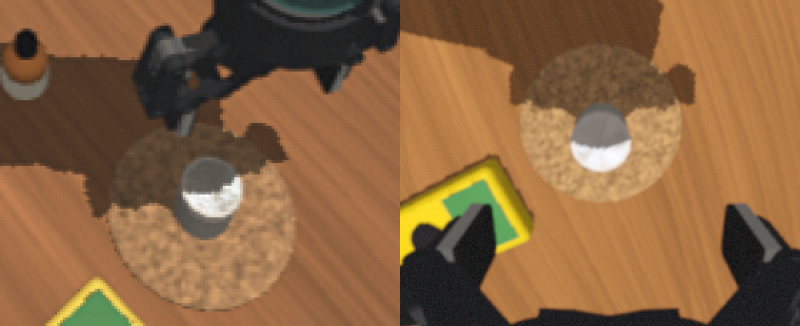

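The tin stands upright near the mat's centre (side crop about (210,200); wrist crop about (600,140)). Next I zero a height probe: shut fingers pressed lightly on the bench, then on the plate beside each knob.

Call:
jog_arm(motion=[[0, 0, 0, 0.4, -0.16, 0, 255], [0, 0, 0, 0.88, -0.35, 0, 255], [0, 0, 0, 0.88, -0.35, 0.4, 255], [0, 0, 0, 0.88, -0.35, 0.8, 255], [0, 0, 0, 0.88, -0.35, 0.98, 255], [0, 0, 0, 0.88, -0.35, 0.98, 255], [0, 0, 0, 0.88, -0.35, 0.98, 255]])

```text
clock: 14.65
tcp_pos: [0.4595, -0.1989, 0.0126]
tcp_rot: [179.9, 0.0, 69.0]
wrist_force: [-0.3, -0.4, 1.1]
opening: -0.003
finger_force: 0.0
```

```bash
python3 - <<'E'
from h import *
for i in range(3):
    o=ctrl.observe(); print(o['clock'],np.array(o['tcp_pos'])*1000,o['tcp_rot'],o['wrist_force'],o['opening'])
    if i<2: ctrl.snapshot('side')
E
```

```text
14.65 [ 459.4725 -198.8987   12.5976] [179.9125   0.0172  68.9684] [-0.2777 -0.3751  1.1216] -0.002520418299473811
14.7 [ 459.8872 -199.1336   13.0441] [179.8513   0.0247  68.9693] [-0.0359 -0.185  -0.1014] -0.005202528379930994
14.75 [ 460.0431 -199.2244   13.2152] [179.8256   0.0293  68.9684] [-0.1069  0.2057  0.0411] 0.00025003080004654224
```

Call:
jog_arm(motion=[[0, 0, 0, 0, 0, 0.08, 255], [0, 0, 0, 0, 0, 0.1, 255], [0, 0, 0, 0, 0, 0.115, 255], [0, 0, 0, 0, 0, 0.12, 255], [0, 0, 0, 0, 0, 0.12, 255]])

```text
clock: 15.38
tcp_pos: [0.4586, -0.1983, -0.0027]
tcp_rot: [-180.0, -0.0, 69.0]
wrist_force: [1.2, -0.3, 0.2]
opening: -0.0
finger_force: 0.0
```

```bash
python3 - <<'E'
from h import *
for i in range(2):
    o=ctrl.observe(); print(o['clock'],np.array(o['tcp_pos'])*1000,o['wrist_force'])
    if i<1: ctrl.snapshot('side')
print(go([.501,-.0898,.095],-21))
E
```

```text
15.375 [ 458.5792 -198.3058   -2.7053] [ 1.1901 -0.3359  0.1613]
15.425 [ 458.6125 -198.3415   -2.6621] [ 0.004  -0.6167  0.0158]
[ 0.     0.    -0.     0.971  0.005 -0.814]
```

Call:
jog_arm(motion=[[0, 0, 0, 0, 0, 0.02, 255], [0, 0, 0, 0, 0, 0.033, 255], [0, 0, 0, 0, 0, 0.033, 255]])

```text
clock: 15.8
tcp_pos: [0.4584, -0.1982, -0.0068]
tcp_rot: [-180.0, -0.0, 69.0]
wrist_force: [-0.2, 0.1, 0.2]
opening: -0.0
finger_force: 0.0
```

Call:
jog_arm(motion=[[0, 0, 0, 0, 0, 0.02, 255], [0, 0, 0, 0, 0, 0.035, 255], [0, 0, 0, 0, 0, 0.035, 255]])

```text
clock: 16.18
tcp_pos: [0.4584, -0.1982, -0.0111]
tcp_rot: [-180.0, -0.0, 69.0]
wrist_force: [-0.2, -0.1, 0.3]
opening: -0.003
finger_force: 0.0
```

Call:
jog_arm(motion=[[0, 0, 0, 0, 0, 0.02, 255], [0, 0, 0, 0, 0, 0.035, 255], [0, 0, 0, 0, 0, 0.035, 255]])

```text
clock: 16.55
tcp_pos: [0.4584, -0.1982, -0.0153]
tcp_rot: [-180.0, -0.0, 69.0]
wrist_force: [0.7, -0.3, -0.0]
opening: -0.002
finger_force: 0.0
```

Call:
jog_arm(motion=[[0, 0, 0, 0, 0, 0.02, 255], [0, 0, 0, 0, 0, 0.03, 255], [0, 0, 0, 0, 0, 0.03, 255]])

```text
clock: 16.92
tcp_pos: [0.4584, -0.1982, -0.0188]
tcp_rot: [-180.0, -0.0, 69.0]
wrist_force: [-0.5, -0.0, 0.4]
opening: -0.003
finger_force: 0.0
```

Call:
jog_arm(motion=[[0, 0, 0, 0, 0, 0.02, 255], [0, 0, 0, 0, 0, 0.03, 255], [0, 0, 0, 0, 0, 0.03, 255]])

```text
clock: 17.3
tcp_pos: [0.4584, -0.1982, -0.0224]
tcp_rot: [-180.0, -0.0, 69.0]
wrist_force: [0.3, 0.1, -0.1]
opening: -0.002
finger_force: 0.0
```

```bash
python3 - <<'E'
from h import *
w=snap('wrist');s=snap('side')
for z in(-.0224,0,.02): print(z,proj(s,[.4584,-.1982,z]),proj(w,[.4584,-.1982,z]))
a=cv2.resize(s['color'][210:330,240:360,::-1],(400,400),interpolation=3); b=cv2.resize(w['color'][140:340,160:360,::-1],(400,400),interpolation=3)
cv2.imwrite('pics/c5.png',np.hstack([a,b]))
E
```

```text
-0.0224 [293.0956 305.1636] [255.6291 216.6564]
0 [293.8044 300.7505] [255.5521 230.6001]
0.02 [294.4603 296.667 ] [255.4662 246.2919]
```

View pics/c5.png

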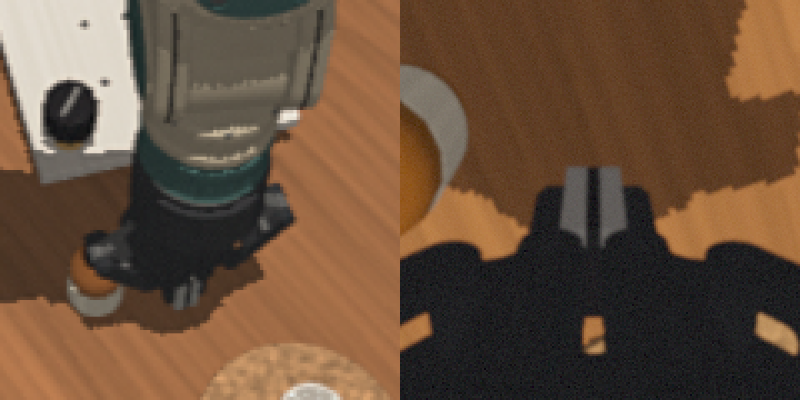

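The knuckle is close to the flux bottle, and the real fingertips sit about 20 mm above the reported TCP. I lift clear, shift away from the bottle, and touch the bench there.

Call:
jog_arm(motion=[[0, 0, 0, 0, 0, -0.3, 255], [0, 0, 0, 0, 0, -0.5, 255], [0, 0, 0, 0, 0.3, -0.5, 255], [0, 0, 0, 0, 0.4, -0.3, 255], [0, 0, 0, 0, 0.4, -0.05, 255], [0, 0, 0, 0, 0.4, 0.01, 255], [0, 0, 0, 0, 0.4, 0.03, 255], [0, 0, 0, 0, 0.4, 0.03, 255]])

```text
clock: 18.4
tcp_pos: [0.504, -0.2159, -0.025]
tcp_rot: [179.9, 0.0, 69.0]
wrist_force: [0.4, -0.3, 0.3]
opening: 0.001
finger_force: 0.0
```

Call:
jog_arm(motion=[[0, 0, 0, 0, 0, 0.015, 255], [0, 0, 0, 0, 0, 0.03, 255], [0, 0, 0, 0, 0, 0.03, 255]])

```text
clock: 18.77
tcp_pos: [0.5034, -0.2155, -0.0293]
tcp_rot: [180.0, 0.0, 69.0]
wrist_force: [0.9, -0.2, -0.4]
opening: -0.001
finger_force: 0.0
```

Call:
jog_arm(motion=[[0, 0, 0, 0, 0, 0.015, 255], [0, 0, 0, 0, 0, 0.03, 255], [0, 0, 0, 0, 0, 0.03, 255]])

```text
clock: 19.15
tcp_pos: [0.5031, -0.2154, -0.0333]
tcp_rot: [-180.0, -0.0, 69.0]
wrist_force: [1.2, -0.2, -0.3]
opening: 0.003
finger_force: 0.0
```

Call:
jog_arm(motion=[[0, 0, 0, 0, 0, 0.015, 255], [0, 0, 0, 0, 0, 0.03, 255], [0, 0, 0, 0, 0, 0.03, 255]])

```text
clock: 19.52
tcp_pos: [0.5036, -0.2156, -0.0348]
tcp_rot: [180.0, 0.0, 69.0]
wrist_force: [-4.1, 1.3, 14.5]
opening: -0.002
finger_force: 7.0
```

```bash
python3 - <<'E'
from h import *
o=ctrl.observe(); print(o['tcp_pos'],o['joint_positions'],o['effort'])
w=snap('wrist');s=snap('side')
a=cv2.resize(s['color'][240:340,280:380,::-1],(400,400),interpolation=3); b=cv2.resize(w['color'][140:340,160:360,::-1],(400,400),interpolation=3)
cv2.imwrite('pics/c6.png',np.hstack([a,b])); print(proj(s,[.503,-.2155,0]))
E
```

```text
[ 0.5036 -0.2156 -0.0348] [-29.9389  21.1687 -25.6504  43.1723  -0.0083  81.0813] [ -0.2282 -34.8822  20.2671  -1.8217   0.042   -0.0005]
[314.8348 294.9716]
```

View pics/c6.png

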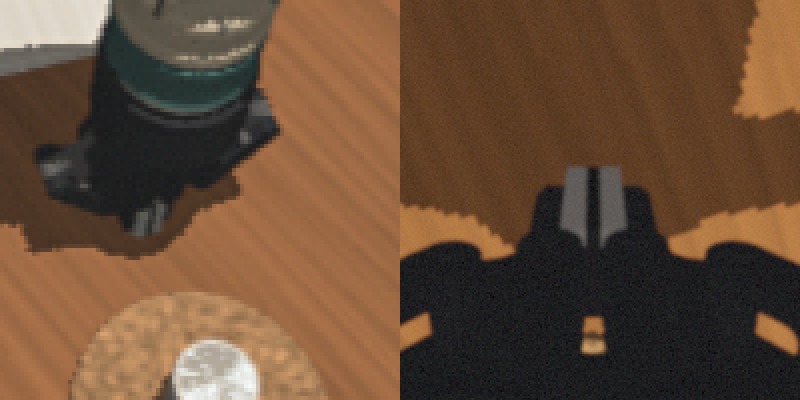

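Bench contact comes at a reported z of −34.8 mm (14.5 N), so real tip height is the reported z plus 34.8 mm, and I'll use that. Next is the plate's right side, with the tool turned 90° so the knuckles clear the knob.

Call:
jog_arm(motion=[[0, 0, 0, 0, 0, -0.4, 255], [0, 0, -0.05, 0, -0.1, -0.8, 255], [0, 0, -0.1, 0.2, -0.2, -0.8, 255], [0, 0, -0.16, 0.5, -0.33, -0.8, 255], [0, 0, -0.22, 0.8, -0.33, -0.8, 255], [0, 0, -0.28, 1, -0.33, -0.8, 255], [0, 0, -0.34, 1, -0.33, -0.8, 255], [0, 0, -0.39, 1, -0.33, -0.65, 255], [0, 0, -0.45, 1, -0.33, -0.5, 255], [0, 0, -0.5, 1, -0.33, -0.37, 255]])

```text
clock: 20.88
tcp_pos: [0.5093, -0.0892, 0.0071]
tcp_rot: [-180.0, -0.0, 159.3]
wrist_force: [-0.7, 0.2, 0.2]
opening: 0.002
finger_force: 0.0
```

```bash
python3 - <<'E'
from h import *
o=ctrl.observe(); print(o['tcp_pos'],o['tcp_rot'],o['joint_positions'],o['wrist_force'])
w=snap('wrist'); o=ctrl.observe(); print(o['tcp_pos'])
Z=dict(knob_left_grip=.067,knob_right_grip=.067,spool_center=.022,flux_center=.036,mat_center=.004,tin_center=.028)
for n,z in Z.items(): print(n,[(round(d['conf'],2),np.round(d['xy']),at(w,d['xy'],z)[:2],at(w,d['xy'],z-.035)[:2]) for d in ctrl.tip_of('wrist',n)[:1]])
E
```

```text
[ 0.5093 -0.0892  0.0071] [-179.999    -0.0161  159.2924] [-17.0977  15.271  -27.66    47.0851   0.       3.6099] [-0.6839  0.2116  0.1957]
[ 0.5076 -0.0887  0.0052]
knob_left_grip []
knob_right_grip [(0.59, array([250., 159.]), array([ 0.4648, -0.0753]), array([ 0.47  , -0.0781]))]
spool_center [(0.74, array([ 75., 131.]), array([ 0.4145, -0.1728]), array([ 0.4073, -0.1959]))]
flux_center [(0.87, array([ 78., 130.]), array([ 0.4174, -0.1615]), array([ 0.4103, -0.1841]))]
mat_center [(0.8, array([  6., 239.]), array([ 0.4573, -0.3101]), array([ 0.4592, -0.3577]))]
tin_center []
```

Call:
jog_arm(motion=[[0, 0, 0, -0.12, 0, 0, 255], [0, 0, 0, -0.12, 0, 0.02, 255], [0, 0, 0, -0.12, 0, 0.03, 255], [0, 0, 0, -0.12, 0, 0.03, 255]])

```text
clock: 21.72
tcp_pos: [0.5224, -0.0943, 0.0038]
tcp_rot: [-180.0, -0.1, 159.0]
wrist_force: [-0.1, 0.3, -0.7]
opening: 0.002
finger_force: 0.0
```

Call:
jog_arm(motion=[[0, 0, 0, 0, 0, 0.01, 255], [0, 0, 0, 0, 0, 0.02, 255], [0, 0, 0, 0, 0, 0.02, 255]])

```text
clock: 22.1
tcp_pos: [0.5227, -0.0944, 0.0016]
tcp_rot: [-180.0, -0.0, 159.0]
wrist_force: [0.0, -0.0, -0.3]
opening: -0.0
finger_force: 0.0
```

Call:
jog_arm(motion=[[0, 0, 0, 0, 0, 0.012, 255], [0, 0, 0, 0, 0, 0.02, 255], [0, 0, 0, 0, 0, 0.02, 255]])

```text
clock: 22.48
tcp_pos: [0.523, -0.0946, 0.0005]
tcp_rot: [-180.0, 0.0, 159.0]
wrist_force: [-2.4, -0.0, 9.3]
opening: -0.003
finger_force: 4.2
```

Call:
jog_arm(motion=[[0, 0, 0, 0, 0, 0.01, 255], [0, 0, 0, 0, 0, 0.01, 255], [0, 0, 0, 0, 0, 0.01, 255]])

```text
clock: 22.85
tcp_pos: [0.523, -0.0946, 0.0002]
tcp_rot: [-180.0, 0.0, 159.0]
wrist_force: [-4.9, 2.0, 14.9]
opening: -0.001
finger_force: 7.5
```

Right side at 14.9 N: tip z ≈ 35.0 mm, so the right foot is likely too long (q around +2.4). Now the left side, passing well in front of the camera barrel.

Call:
jog_arm(motion=[[0, 0, 0, 0, 0, -0.4, 255], [0, 0, 0, 0.2, 0.1, -0.65, 255], [0, 0, 0, 0.45, 0.4, -0.65, 255], [0, 0, 0, 0.45, 0.8, -0.65, 255], [0, 0, 0, 0.45, 1.0, -0.65, 255]])

```text
clock: 23.48
tcp_pos: [0.5159, 0.0388, 0.0765]
tcp_rot: [180.0, 0.1, 159.1]
wrist_force: [0.8, -0.2, 0.3]
opening: 0.001
finger_force: 0.0
```

Call:
jog_arm(motion=[[0, 0, 0, -0.1, 0.33, 0, 255], [0, 0, 0, -0.45, 0.33, 0.1, 255], [0, 0, 0, -0.45, 0.33, 0.45, 255], [0, 0, 0, -0.45, 0.33, 0.62, 255], [0, 0, 0, -0.45, 0.33, 0.65, 255], [0, 0, 0, -0.45, 0.33, 0.65, 255]])

```text
clock: 24.22
tcp_pos: [0.5795, 0.0547, -0.0017]
tcp_rot: [-180.0, -0.1, 159.0]
wrist_force: [-2.7, -1.0, 4.9]
opening: 0.002
finger_force: 2.9
```

Call:
jog_arm(motion=[[0, 0, 0, 0, 0, 0.01, 255], [0, 0, 0, 0, 0, 0.015, 255], [0, 0, 0, 0, 0, 0.015, 255]])

```text
clock: 24.6
tcp_pos: [0.5793, 0.0551, -0.0027]
tcp_rot: [180.0, -0.1, 159.0]
wrist_force: [-3.5, 1.0, 9.2]
opening: 0.005
finger_force: 4.8
```

```bash
cat > m.py <<'E'
import numpy as np
from scipy.optimize import least_squares
from h import ctrl
F=np.array([[-65,85],[-65,-85],[70,85],[70,-85.]])
def plate(ql,qr,P=0,at=(0,0),com=(22,0),W=22.6):
    """z0,ax,ay of plate top [mm], foot loads; soles 12.5 N/mm, unilateral"""
    L=np.array([ql,qr,0,0])*1.5
    def load(v):
        bot=v[0]+v[1]*F[:,0]+v[2]*F[:,1]-L
        return 12.5*np.maximum(-bot,0)
    def res(v):
        n=load(v); return [n.sum()-W-P,(n@F[:,0]-W*com[0]-P*at[0])/70,(n@F[:,1]-W*com[1]-P*at[1])/85]
    best=min((least_squares(res,[z,0,t*.02],x_scale=[1,.01,.01]) for z in(-1,0,1) for t in(-1,0,1)),key=lambda r:r.cost)
    return best.x,load(best.x)
def h(ql,qr,P,at,**k): v,_=plate(ql,qr,P,at,**k); return 34+v[0]+v[1]*at[0]+v[2]*at[1]
E
python3 - <<'E'
from m import *
o=ctrl.observe(); print(o['clock'],o['tcp_pos'],o['wrist_force'],o['joint_positions'])
zl=o['tcp_pos'][2]*1000+34.8; pl=o['wrist_force'][2]
for com in((15,0),(25,0)):
    f=lambda q:[h(q[0],q[1],14.9,(-5,-80),com=com)-35.0,h(q[0],q[1],pl,(3,80),com=com)-zl]
    r=least_squares(f,[-2.,2.],diff_step=.05); print(com,zl,pl,r.x,r.cost); v,n=plate(*r.x,com=com); print(v,n)
E
```

```text
24.6 [ 0.5793  0.0551 -0.0027] [-3.4823  1.0078  9.2237] [ -0.9676  21.6328 -19.8364  48.6132   0.06    20.0382]
(15, 0) 32.14157369323574 9.223682166368754 [-1.616   2.4955] 8.582806648804608e-28
[ 1.1101 -0.0235 -0.0043] [ 0.      9.2074 11.3     2.0926]
(25, 0) 32.14157369323574 9.223682166368754 [-1.6075  2.4729] 5.048709793414476e-28
[ 1.1644 -0.0252 -0.0035] [ 0.      7.5333 11.3     3.7667]
```

The left foot is short by roughly 1.5–1.9 rad and the right is too long by about 2.2–2.4. Go above the left knob and refine its position.

Call:
jog_arm(motion=[[0, 0, 0, 0, 0, -0.35, 255], [0, 0, 0, 0, 0, -0.6, 150], [0, 0, 0, 0.3, 0.03, -0.6, 0], [0, 0, 0, 0.47, 0.05, -0.6, 0], [0, 0, 0, 0.47, 0.05, -0.6, 0], [0, 0, 0, 0.47, 0.05, -0.6, 0]])

```text
clock: 25.35
tcp_pos: [0.5303, 0.0802, 0.0681]
tcp_rot: [-180.0, 0.0, 159.0]
wrist_force: [0.3, 0.8, 0.4]
opening: 0.999
finger_force: 0.0
```

```bash
cat > kn.py <<'E'
from h import *
import sys
def knob(n):
    o=ctrl.observe(); w=snap('wrist'); print(o['clock'],o['tcp_pos'],o['tcp_rot'],o['opening'],o['wrist_force'])
    p=proj(w,np.r_[o['tcp_pos'][:2],.067]); print('tcp axis at knob',p)
    for d in ctrl.tip_of('wrist',n)[:2]: print('tip',round(d['conf'],2),d['xy'],at(w,d['xy'],.067))
    for d in ctrl.silhouettes('wrist',n)[:2]:
        ys,xs=np.nonzero(d['pixels']); print('sil',round(d['conf'],2),d['xy'],len(xs),xs.min(),xs.max(),ys.min(),ys.max(),at(w,d['xy'],.072))
    return w
if __name__=='__main__': knob(sys.argv[1])
E
python3 kn.py knob_left_grip
```

```text
25.35 [0.5303 0.0802 0.0681] [-179.9952    0.0383  158.9786] 0.9993785167078855 [0.2672 0.7964 0.4151]
tcp axis at knob [256.4366 215.752 ]
tip 0.94 [252.7, 217.9] [0.5308 0.0774 0.067 ]
tip 0.46 [459.8, 27.7] [0.4553 0.2624 0.067 ]
sil 0.58 [257.4, 216.6] 2985 229 286 184 249 [0.5293 0.0812 0.072 ]
sil 0.49 [36.6, 204.0] 1929 15 63 179 230 [ 0.4639 -0.0723  0.072 ]
```

Call:
jog_arm(motion=[[0, 0, 0, 0, 0.005, 0.25, 0], [0, 0, 0, 0, 0.005, 0.44, 0], [0, 0, 0, 0, 0.005, 0.48, 0], [0, 0, 0, 0, 0.005, 0.48, 120], [0, 0, 0, 0, 0.005, 0.48, 190], [0, 0, 0, 0, 0.005, 0.48, 190], [0, 0, 0, 0, 0.005, 0.48, 190]], force=35)

```text
clock: 26.38
tcp_pos: [0.5307, 0.0808, 0.0115]
tcp_rot: [180.0, 0.1, 159.0]
wrist_force: [0.6, -0.2, 0.5]
opening: 0.388
finger_force: 34.8
```

Call:
jog_arm(motion=[[0, 0, 0.055, 0, 0, 0, 190], [0, 0, 0.11, 0, 0, 0, 190], [0, 0, 0.167, 0, 0, 0.002, 190], [0, 0, 0.222, 0, 0, 0.004, 190], [0, 0, 0.278, 0, 0, 0.006, 190], [0, 0, 0.334, 0, 0, 0.008, 190], [0, 0, 0.39, 0, 0, 0.01, 190], [0, 0, 0.445, 0, 0, 0.01, 190], [0, 0, 0.5, 0, 0, 0.01, 190], [0, 0, 0.557, 0, 0, 0.01, 190]])

```text
clock: 27.62
tcp_pos: [0.5278, 0.0799, 0.009]
tcp_rot: [-179.9, 0.2, 58.4]
wrist_force: [-2.7, -2.3, -0.4]
opening: 0.389
finger_force: 34.9
```

```bash
python3 - <<'E'
from h import *
o=ctrl.observe(); print(o['clock'],o['tcp_pos'],o['tcp_rot'],o['wrist_force'],o['ft_torque'],o['joint_positions'],o['opening'])
E
```

```text
27.625 [0.5278 0.0799 0.009 ] [-179.8934    0.2338   58.3723] [-2.6725 -2.3223 -0.3968] [-0.5518  0.6794  0.0651] [  1.7485  16.7378 -25.2983  48.1816  -0.1365 123.3766] 0.388791433259153
```

Call:
jog_arm(motion=[[0, 0, 0, 0, 0, 0, 100], [0, 0, 0, 0, 0, 0, 0], [0, 0, 0, 0, 0, 0, 0], [0, 0, 0, 0, 0, -0.3, 0], [0, 0, 0, -0.1, 0.02, -0.5, 0], [0, 0, 0, -0.6, 0.13, -0.5, 0], [0, 0, 0, -1, 0.18, -0.5, 0]])

```text
clock: 28.5
tcp_pos: [0.4866, -0.0342, 0.0705]
tcp_rot: [179.9, -0.0, 58.8]
wrist_force: [0.3, -0.6, 0.1]
opening: 1.003
finger_force: 0.0
```

Call:
jog_arm(motion=[[0, 0, 0, -0.37, 0.075, 0, 0], [0, 0, 0, -0.37, 0.075, 0, 0], [0, 0, 0, -0.37, 0.075, 0, 0]])

```text
clock: 28.88
tcp_pos: [0.471, -0.0753, 0.0697]
tcp_rot: [180.0, -0.0, 58.7]
wrist_force: [-0.5, 0.5, 0.3]
opening: 1.002
finger_force: 0.0
```

```bash
python3 - <<'E'
from kn import *
knob('knob_right_grip')
for z in (.066,.074):
  pass
E
```

```text
28.875 [ 0.471  -0.0753  0.0697] [179.982   -0.0376  58.7202] 1.0016721437038008 [-0.5476  0.4977  0.3244]
tcp axis at knob [255.6328 215.2762]
tip 0.74 [250.4, 218.4] [ 0.467  -0.0754  0.067 ]
sil 0.7 [250.8, 221.6] 2873 219 278 189 252 [ 0.4671 -0.0758  0.072 ]
```

Call:
jog_arm(motion=[[0, 0, 0, -0.02, -0.025, 0.1, 0], [0, 0, 0, -0.02, -0.025, 0.42, 0], [0, 0, 0, -0.02, -0.025, 0.48, 0], [0, 0, 0, -0.02, -0.025, 0.48, 120], [0, 0, 0, -0.02, -0.025, 0.48, 190], [0, 0, 0, -0.02, -0.025, 0.48, 190], [0, 0, 0, -0.02, -0.025, 0.48, 190]])

```text
clock: 29.9
tcp_pos: [0.4658, -0.0749, 0.0132]
tcp_rot: [-179.8, -0.1, 58.7]
wrist_force: [-5.0, 3.8, 8.1]
opening: 0.392
finger_force: 33.9
```

Call:
jog_arm(motion=[[0, 0, -0.055, 0, 0, 0, 190], [0, 0, -0.11, 0, 0, 0, 190], [0, 0, -0.165, 0, 0, 0, 190], [0, 0, -0.22, 0, 0, 0, 190], [0, 0, -0.275, 0, 0, 0, 190], [0, 0, -0.33, 0, 0, 0, 190], [0, 0, -0.385, 0, 0, 0, 190], [0, 0, -0.44, 0, 0, 0, 190], [0, 0, -0.495, 0, 0, 0, 190], [0, 0, -0.55, 0, 0, 0, 190]])

```text
clock: 31.15
tcp_pos: [0.4626, -0.0747, 0.013]
tcp_rot: [-180.0, -0.4, 158.0]
wrist_force: [-12.0, 2.8, 16.3]
opening: 0.383
finger_force: 34.1
```

Call:
jog_arm(motion=[[0, 0, -0.05, 0, 0, 0, 190], [0, 0, -0.1, 0, 0, 0, 190], [0, 0, -0.15, 0, 0, 0, 190], [0, 0, -0.15, 0, 0, 0, 190]])

```text
clock: 31.65
tcp_pos: [0.4621, -0.0754, 0.013]
tcp_rot: [179.9, -0.5, -175.2]
wrist_force: [-12.6, 0.9, 17.9]
opening: 0.387
finger_force: 34.2
```

```bash
python3 - <<'E'
from h import *
o=ctrl.observe(); print(o['clock'],o['tcp_pos'],o['tcp_rot'],o['wrist_force'],o['ft_torque'],o['joint_positions'],o['opening'])
c=np.array([.561,-.020])
E
```

```text
31.65 [ 0.4621 -0.0754  0.013 ] [ 179.929    -0.4855 -175.2485] [-12.6446   0.8975  17.8749] [0.3765 2.6109 0.0709] [-17.1053  10.7312 -32.8019  46.9439  -0.1149 -21.856 ] 0.38715533780414374
```

Call:
jog_arm(motion=[[0, 0, 0, 0, 0, 0, 100], [0, 0, 0, 0, 0, 0, 0], [0, 0, 0, 0, 0, 0, 0], [0, 0, 0, 0, 0, -0.3, 0], [0, 0, 0.05, 0, 0, -0.5, 100], [0, 0, 0.1, -0.3, -0.1, -0.5, 255], [0, 0, 0.142, -0.49, -0.2, -0.3, 255], [0, 0, 0.142, -0.49, -0.2, -0.05, 255], [0, 0, 0.142, -0.49, -0.2, 0.07, 255], [0, 0, 0.142, -0.49, -0.2, 0.09, 255]])

```text
clock: 32.9
tcp_pos: [0.5261, -0.0946, 0.0]
tcp_rot: [-180.0, -0.2, 159.2]
wrist_force: [-0.5, 0.2, 1.2]
opening: 0.001
finger_force: 0.0
```

Call:
jog_arm(motion=[[0, 0, 0, 0, 0, 0.02, 255], [0, 0, 0, 0, 0, 0.03, 255], [0, 0, 0, 0, 0, 0.03, 255]])

```text
clock: 33.28
tcp_pos: [0.5282, -0.0953, -0.0012]
tcp_rot: [180.0, 0.1, 159.2]
wrist_force: [-1.6, 0.7, 4.4]
opening: 0.001
finger_force: 2.0
```

Call:
jog_arm(motion=[[0, 0, 0, 0, 0, 0.01, 255], [0, 0, 0, 0, 0, 0.013, 255], [0, 0, 0, 0, 0, 0.013, 255]])

```text
clock: 33.65
tcp_pos: [0.5282, -0.0953, -0.0015]
tcp_rot: [-180.0, 0.1, 159.2]
wrist_force: [-4.6, 1.4, 13.4]
opening: 0.003
finger_force: 7.2
```

```bash
python3 - <<'E'
from h import *
o=ctrl.observe(); print(o['clock'],np.array(o['tcp_pos'])*1e3,o['tcp_rot'],o['wrist_force'])
d=np.array(o['tcp_pos'][:2])-[.5575,-.0205];print(d@[.934,-.358],d@[.358,.934])
E
```

```text
33.65 [528.164  -95.3245  -1.4993] [-179.9933    0.0972  159.1605] [-4.6373  1.4102 13.3956]
-0.0006126035158650758 -0.08038839722215427
```

Call:
jog_arm(motion=[[0, 0, 0, 0, 0, -0.4, 255], [0, 0, 0, 0.2, 0.1, -0.65, 255], [0, 0, 0, 0.45, 0.4, -0.65, 255], [0, 0, 0, 0.45, 0.8, -0.65, 255], [0, 0, 0, 0.45, 1.0, -0.65, 255]])

```text
clock: 34.28
tcp_pos: [0.5205, 0.0381, 0.0748]
tcp_rot: [179.9, 0.1, 159.2]
wrist_force: [0.4, -0.7, -0.3]
opening: -0.001
finger_force: 0.0
```

Call:
jog_arm(motion=[[0, 0, 0, -0.1, 0.33, 0, 255], [0, 0, 0, -0.45, 0.33, 0.1, 255], [0, 0, 0, -0.45, 0.33, 0.45, 255], [0, 0, 0, -0.45, 0.33, 0.6, 255], [0, 0, 0, -0.45, 0.33, 0.63, 255], [0, 0, 0, -0.45, 0.33, 0.64, 255], [0, 0, 0, -0.45, 0.33, 0.64, 255]])

```text
clock: 35.15
tcp_pos: [0.5824, 0.0541, -0.0017]
tcp_rot: [-179.9, -0.1, 159.2]
wrist_force: [-3.8, -0.1, 4.9]
opening: -0.002
finger_force: 2.7
```

Call:
jog_arm(motion=[[0, 0, 0, 0, 0, 0.01, 255], [0, 0, 0, 0, 0, 0.013, 255], [0, 0, 0, 0, 0, 0.013, 255]])

```text
clock: 35.52
tcp_pos: [0.5824, 0.0542, -0.0019]
tcp_rot: [-179.9, -0.1, 159.2]
wrist_force: [-7.6, 0.1, 12.5]
opening: -0.001
finger_force: 6.6
```

```bash
python3 - <<'E'
from m import *
o=ctrl.observe(); print(o['clock'],np.array(o['tcp_pos'])*1e3,o['tcp_rot'],o['wrist_force'])
d=np.array(o['tcp_pos'][:2])-[.5575,-.0205];p=(1e3*d@[.934,-.358],1e3*d@[.358,.934]);print(p)
zl=o['tcp_pos'][2]*1000; pl=o['wrist_force'][2]
for off in(34.4,34.8):
  for com in((15,0),(25,0)):
    f=lambda q:[h(q[0],q[1],13.4,(-1,-80),com=com)+1.5-off,h(q[0],q[1],pl,p,com=com)-zl-off]
    r=least_squares(f,[0.1,.1],diff_step=.05); v,n=plate(*r.x,com=com); print(off,com,r.x,r.cost,n)
E
```

```text
35.525 [582.3905  54.1655  -1.9495] [-179.9472   -0.1201  159.1616] [-7.6278  0.0595 12.5349]
(np.float64(-3.4825048931066482), np.float64(78.64835169994544))
34.4 (15, 0) [-0.8321 -0.1494] 6.099093865934357e-25 [1.4036 7.8039 9.8964 3.4961]
34.4 (25, 0) [-0.8396 -0.1537] 4.291403324402304e-26 [ 0.5511  6.9822 10.7489  4.3178]
34.8 (15, 0) [-0.3437  0.3586] 4.543838814073028e-28 [1.3115 7.8959 9.9885 3.4041]
34.8 (25, 0) [-0.3512  0.3544] 2.524354896707238e-29 [ 0.4591  7.0743 10.8409  4.2257]
```

Left–right difference is about 0.7 rad. A probe near the back left, where the feet are fixed, will settle the height reference.

Call:
jog_arm(motion=[[0, 0, 0, 0, 0, -0.12, 255], [0, 0, 0, -0.3, 0.06, -0.12, 255], [0, 0, 0, -0.42, 0.08, -0.08, 255], [0, 0, 0, -0.42, 0.08, -0.02, 255], [0, 0, 0, -0.42, 0.08, -0.01, 255], [0, 0, 0, -0.42, 0.08, -0.01, 255]])

```text
clock: 36.28
tcp_pos: [0.6361, 0.0448, -0.0016]
tcp_rot: [180.0, 0.2, 159.2]
wrist_force: [2.2, -0.9, 6.6]
opening: 0.003
finger_force: 3.5
```

Call:
jog_arm(motion=[[0, 0, 0, 0, 0, 0.01, 255], [0, 0, 0, 0, 0, 0.01, 255], [0, 0, 0, 0, 0, 0.01, 255]])

```text
clock: 36.65
tcp_pos: [0.6362, 0.0448, -0.0018]
tcp_rot: [180.0, 0.2, 159.2]
wrist_force: [-0.1, -1.4, 12.6]
opening: -0.001
finger_force: 5.9
```

```bash
cat > fit.py <<'E'
from m import *
def P(x,y): d=np.array([x,y])-[.5575,-.0205]; return (1e3*d@[.934,-.358],1e3*d@[.358,.934])
def fit(obs,q0=(0,0)):
    for com in((15,0),(25,0)):
        f=lambda q:[h(q[0],q[1],F_,P(x,y),com=com)-z-q[2] for x,y,z,F_ in obs]
        r=least_squares(f,[q0[0],q0[1],34.6],diff_step=.03); v,n=plate(*r.x[:2],com=com); print(com,r.x,np.array(r.fun),'tilt deg',np.degrees(v[1:]),'loads',n)
E
python3 - <<'E'
from fit import *
o=ctrl.observe(); print(o['clock'],np.array(o['tcp_pos'])*1e3,o['wrist_force'])
x,y,z=o['tcp_pos']
fit([(.5282,-.0953,-1.499,13.4),(.5824,.0542,-1.95,12.53),(x,y,z*1e3,o['wrist_force'][2])])
E
```

```text
36.65 [636.2274  44.8454  -1.7967] [-0.1244 -1.3978 12.5872]
(15, 0) [-1.0716 -0.3993 34.2043] [ 0. -0.  0.] tilt deg [ 0.3972 -0.1699] loads [1.4527 7.7548 9.8473 3.5452]
(25, 0) [-1.1608 -0.4886 34.1373] [0. 0. 0.] tilt deg [ 0.3972 -0.1699] loads [ 0.6156  6.9177 10.6844  4.3823]
```

Taken together: left about −0.7 rad and right about 0. Turn the left knob a further +0.7 rad.

Call:
jog_arm(motion=[[0, 0, 0, 0, 0, -0.35, 255], [0, 0, 0, 0.1, 0, -0.58, 150], [0, 0, 0, 0.5, -0.03, -0.58, 0], [0, 0, 0, 0.94, -0.04, -0.58, 0], [0, 0, 0, 0.94, -0.04, -0.58, 0], [0, 0, 0, 0.94, -0.04, -0.58, 0]])

```text
clock: 37.4
tcp_pos: [0.5264, 0.0809, 0.0647]
tcp_rot: [-180.0, -0.1, 159.2]
wrist_force: [0.7, -0.8, 0.4]
opening: 1.0
finger_force: 0.0
```

```bash
python3 kn.py knob_left_grip
```

```text
37.4 [0.5264 0.0809 0.0647] [-179.974    -0.0543  159.1809] 1.0000366488369725 [ 0.6841 -0.7574  0.4009]
tcp axis at knob [256.4419 217.6211]
tip 0.94 [256.1, 218.5] [0.5269 0.0805 0.067 ]
sil 0.72 [257.8, 221.1] 3003 229 288 188 252 [0.5271 0.0816 0.072 ]
sil 0.56 [184.2, 222.7] 30751 13 292 165 338 [0.5121 0.0381 0.072 ]
```

Call:
jog_arm(motion=[[0, 0, 0, -0.005, 0.005, 0.25, 0], [0, 0, 0, -0.005, 0.005, 0.41, 0], [0, 0, 0, -0.005, 0.005, 0.45, 0], [0, 0, 0, -0.005, 0.005, 0.45, 120], [0, 0, 0, -0.005, 0.005, 0.45, 190], [0, 0, 0, -0.005, 0.005, 0.45, 190], [0, 0, 0, -0.005, 0.005, 0.45, 190]])

```text
clock: 38.42
tcp_pos: [0.5293, 0.081, 0.0122]
tcp_rot: [180.0, 0.1, 159.2]
wrist_force: [0.8, -1.3, 3.0]
opening: 0.385
finger_force: 34.7
```

Call:
jog_arm(motion=[[0, 0, 0.055, 0, 0, 0, 190], [0, 0, 0.11, 0, 0, 0, 190], [0, 0, 0.165, 0, 0, 0, 190], [0, 0, 0.222, 0, 0, 0, 190], [0, 0, 0.222, 0, 0, 0, 190]])

```text
clock: 39.05
tcp_pos: [0.5288, 0.0802, 0.0118]
tcp_rot: [-180.0, 0.1, 119.3]
wrist_force: [-0.8, -2.6, 3.5]
opening: 0.389
finger_force: 34.8
```

Call:
jog_arm(motion=[[0, 0, 0, 0, 0, 0, 100], [0, 0, 0, 0, 0, 0, 0], [0, 0, 0, 0, 0, -0.2, 0], [0, 0, 0, 0, 0, -0.45, 0], [0, 0, 0.055, -0.1, -0.12, -0.5, 200], [0, 0, 0.11, -0.45, -0.55, -0.5, 255], [0, 0, 0.165, -0.45, -0.55, -0.4, 255], [0, 0, 0.22, -0.45, -0.55, -0.2, 255], [0, 0, 0.278, -0.45, -0.55, 0.03, 255], [0, 0, 0.278, -0.45, -0.55, 0.09, 255]])

```text
clock: 40.3
tcp_pos: [0.4949, 0.0023, -0.0013]
tcp_rot: [-179.8, 0.0, 69.3]
wrist_force: [-6.0, 0.6, 9.2]
opening: -0.001
finger_force: 4.3
```

Call:
jog_arm(motion=[[0, 0, 0, 0, 0, 0.02, 255], [0, 0, 0, 0, 0, 0.03, 255], [0, 0, 0, 0, 0, 0.03, 255]])

```text
clock: 40.67
tcp_pos: [0.495, 0.0023, -0.0015]
tcp_rot: [-179.8, 0.1, 69.4]
wrist_force: [-8.4, 1.3, 15.2]
opening: -0.001
finger_force: 7.3
```

```bash
python3 - <<'E'
from h import *
o=ctrl.observe(); print(o['clock'],np.array(o['tcp_pos'])*1e3,o['wrist_force'])
E
```

```text
40.675 [494.9531   2.2872  -1.5032] [-8.3538  1.2632 15.2291]
```

Call:
jog_arm(motion=[[0, 0, 0, 0, 0, -0.4, 255], [0, 0, 0, -0.3, 0, -0.65, 255], [0, 0, 0, -0.8, 0, -0.65, 255], [0, 0, 0, -0.8, 0.4, -0.65, 255], [0, 0, 0, -0.8, 0.9, -0.6, 255], [0, 0, 0, -0.8, 0.9, -0.25, 255], [0, 0, 0, -0.8, 0.9, -0.03, 255], [0, 0, 0, -0.8, 0.9, 0.0, 255], [0, 0, 0, -0.8, 0.9, 0.0, 255]])

```text
clock: 41.8
tcp_pos: [0.5647, -0.1265, -0.0013]
tcp_rot: [179.9, 0.0, 69.4]
wrist_force: [-2.1, -0.3, 6.9]
opening: 0.0
finger_force: 3.3
```

Call:
jog_arm(motion=[[0, 0, 0, 0, 0, 0.008, 255], [0, 0, 0, 0, 0, 0.008, 255]])

```text
clock: 42.05
tcp_pos: [0.5648, -0.1266, -0.0014]
tcp_rot: [179.9, 0.0, 69.4]
wrist_force: [-4.2, 0.4, 11.4]
opening: 0.001
finger_force: 5.5
```

```bash
python3 - <<'E'
from h import *
o=ctrl.observe(); print(o['clock'],np.array(o['tcp_pos'])*1e3,o['wrist_force'])
E
```

```text
42.05 [ 564.7749 -126.5763   -1.4478] [-4.1612  0.3548 11.3557]
```

Call:
jog_arm(motion=[[0, 0, 0, 0, 0, -0.4, 255], [0, 0, 0, 0, -0.4, -0.65, 255], [0, 0, 0, 0.2, -0.95, -0.65, 255], [0, 0, 0, 0.6, -0.95, -0.65, 255], [0, 0, 0, 1.0, -0.95, -0.65, 255], [0, 0, 0, 1.0, -0.95, -0.65, 255]])

```text
clock: 42.8
tcp_pos: [0.5016, 0.0289, 0.0751]
tcp_rot: [179.9, -0.1, 69.6]
wrist_force: [-0.6, -0.7, 0.1]
opening: 0.001
finger_force: 0.0
```

Call:
jog_arm(motion=[[0, 0, 0, 0.3, 0, 0, 255], [0, 0, 0, 0.5, 0.1, 0, 255], [0, 0, 0, 0.5, 0.5, 0.05, 255], [0, 0, 0, 0.5, 0.9, 0.3, 255], [0, 0, 0, 0.5, 0.9, 0.58, 255], [0, 0, 0, 0.5, 0.9, 0.64, 255], [0, 0, 0, 0.5, 0.9, 0.65, 255], [0, 0, 0, 0.5, 0.9, 0.65, 255]])

```text
clock: 43.8
tcp_pos: [0.6233, 0.0421, -0.0013]
tcp_rot: [179.8, 0.1, 69.2]
wrist_force: [-2.0, -1.8, 8.5]
opening: 0.002
finger_force: 4.0
```

```bash
python3 - <<'E'
from h import *
o=ctrl.observe(); print(o['clock'],np.array(o['tcp_pos'])*1e3,o['wrist_force'])
E
```

```text
43.8 [623.2601  42.1233  -1.3402] [-2.0235 -1.8226  8.5389]
```

```bash
python3 - <<'E'
from fit import *
O=[(.49495,.00229,-1.503,15.23),(.56477,-.12658,-1.448,11.36),(.62326,.04212,-1.340,8.54)]
for o in O: print(P(*o[:2]))
fit(O)
E
```

```text
(np.float64(-66.58052), np.float64(-1.1070399999999936))
(np.float64(44.766819999999996), np.float64(-96.47606))
(np.float64(39.00188000000005), np.float64(82.02916000000002))
(15, 0) [-0.169  -0.0135 34.3752] [0. 0. 0.] tilt deg [-0.0129 -0.0393] loads [3.8748 5.3326 7.4252 5.9674]
(25, 0) [-0.2583 -0.1028 34.3082] [0. 0. 0.] tilt deg [-0.0129 -0.0393] loads [3.0378 4.4956 8.2622 6.8044]
```

Level to within about 0.04°, with all four feet loaded at 3–8 N. Lift clear and do a last check.

Call:
jog_arm(motion=[[0, 0, 0, 0, 0, -0.4, 255], [0, 0, 0, 0, -0.3, -0.7, 255], [0, 0, 0, 0, -0.9, -0.8, 255], [0, 0, 0, 0, -1, -0.8, 255]])

```text
clock: 44.3
tcp_pos: [0.5068, 0.087, 0.0934]
tcp_rot: [-180.0, 0.0, 69.3]
wrist_force: [-0.1, -0.8, -0.3]
opening: -0.002
finger_force: 0.0
```

Call:
jog_arm(motion=[[0, 0, 0, 0.4, -0.4, -0.5, 255], [0, 0, 0, 0.8, -0.8, -0.8, 255], [0, 0, 0, 0.8, -0.8, -0.8, 255]])

```text
clock: 44.68
tcp_pos: [0.4538, 0.2117, 0.1906]
tcp_rot: [179.9, -0.1, 69.3]
wrist_force: [1.4, -0.1, -0.8]
opening: 0.0
finger_force: 0.0
```

```bash
python3 - <<'E'
from h import *
o=ctrl.observe(); print(o['clock'],o['tcp_pos'],o['wrist_force'])
s=snap('side')
for n,z in dict(stand=0,camera=.21,knob_left_grip=.067,knob_right_grip=.067,spool_center=.022,flux_center=.036,driver=.014,mat_center=.004,tin_center=.028).items(): print(n,[(round(d['conf'],2),np.round(d['xy']),at(s,d['xy'],z)[:2]) for d in ctrl.tip_of('side',n)[:4]])
E
```

```text
44.675 [0.4538 0.2117 0.1906] [ 1.3601 -0.0713 -0.7572]
stand [(0.95, array([278., 224.]), array([ 0.556 , -0.0263]))]
camera []
knob_left_grip [(0.73, array([240., 186.]), array([0.5222, 0.0826]))]
knob_right_grip [(0.77, array([258., 243.]), array([ 0.4609, -0.0709]))]
spool_center [(0.69, array([235., 168.]), array([0.5677, 0.1707]))]
flux_center [(0.52, array([267., 290.]), array([ 0.4167, -0.157 ]))]
driver [(0.96, array([214., 238.]), array([0.406 , 0.0272]))]
mat_center [(0.64, array([331., 341.]), array([ 0.4596, -0.3092]))]
tin_center [(0.82, array([162., 227.]), array([0.3225, 0.1171])), (0.72, array([332., 339.]), array([ 0.4558, -0.3122])), (0.67, array([230., 284.]), array([ 0.365 , -0.0954])), (0.58, array([190., 180.]), array([0.4505, 0.201 ]))]
```

Everything is in place, so I'm handing in.

```bash
python3 -c "
from bench import ctrl
print(ctrl.sign_off())"
```

```text
the job is handed in; nothing more can be done
None
```

The job is handed in at about 45 s: the steel tin stands upright near the middle of the cork mat, and the last probe put the plate level to about 0.04° with all four feet bearing an estimated 3–8 N each; the stand and bystanders I checked (spool, flux bottle, driver) stayed put within a few mm, though the first grasp briefly pressed on the tin's rim with about 19 N.

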